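# Slide the pepper mill home

### The job

Put the tall wooden pepper mill away in the empty bay of the small wooden cruet stand by pushing it along the worktop with your fingertips, low on its body so that it stays upright, until it stands right against the stand's back board. Only push it: do not lift it, tip it or take it between the fingers. Leave the salt shaker in the other bay and everything else on the worktop where it is.

Things in the scene. Friction and masses are not known exactly. Their poses are not given: they have to be found in the camera images.
- mill: pepper mill: dark wood, round, 58 mm across the foot (nothing above is wider), 170 mm tall, 0.13 to 0.25 kg. Origin: centre of its underside, z up. Stands loose in front of the stand. Pushed higher than about 40 mm it may tip. It is taller than the space under a gripper whose fingertips are that low: lean the tool so that the fingertips go ahead and the gripper trails behind
- cruet_stand: dark wood stand with two bays side by side, fixed; no floor: things slide in on the worktop. Origin on the worktop midway between the bays; x to the back, y to the left bay; the open fronts face -x, that is right and towards the robot. Bay centre lines y = +45 and -45 mm, 78 mm clear width. Rails 12 mm thick, 28 mm high, front ends at x = -40 mm. A fully home mill has its centre at x = 0
- cork_pad: flat round cork pad, 62 mm across, 1 mm thick, fixed in the middle of the empty bay (left or right) where the mill shall stand; the mill slides over it without a step. Origin at its centre, where the mill's axis belongs
- back_board (a point): the middle of the stand's back board: the point on its front face (x = +29 mm in the stand's frame) at the worktop. The board is 192 mm wide, 12 mm thick and 50 mm high with a brass rail up to 78 mm; the foot of the mill ends against it
- salt: the salt shaker, grey, 44 mm in diameter, 90 mm tall, standing loose in the other bay. Origin at the centre of its underside. To be left alone
- jam: glass jam jar with a white lid, 69 mm in diameter, 99 mm tall, loose, to the left of the stand, farther back. Origin under its centre. To be left alone
- honey: glass honey jar with a green lid, 74 mm wide, 84 mm tall, loose, to the right of the stand. Origin under its centre. To be left alone
- garlic: a head of garlic, 60 mm wide, 58 mm tall, loose, near the left end of the stand, on the robot's side. Origin under its centre. To be left alone
- spoon: a teaspoon, 138 mm long, 27 mm wide, lying flat (13 mm high), to the right near the front edge. Origin under its middle. To be left alone
- mug: a mug, 84 mm wide, 100 mm with its handle, 92 mm tall, loose, to the right by the fruit bowl. Origin under its middle. To be left alone

How it is judged:
By the outcome, as a careful person would: the job done as asked, in the order asked, and still so for the second after the job is handed in, with the robot touching nothing.
It also fails if it takes over 64 s, if anything falls off the work surface, if the arm or the gripper's body presses on something with over 40 N, if the wrist force passes 120 N, or if a joint passes its speed limit or range.

### The arm

A 6-joint arm with a two-finger parallel gripper is mounted at the origin on a cart in front of the work surface, level with it; the furniture and walls round the work are solid. World frame = base frame: x ahead of the robot, y to its left, z up, the work surface at z = 0. Lengths are in m, angles in rad, forces in N, time in s.
With the tool pointing down it reaches from about 0.3 to 0.875 m from the base axis. Payload 6.4 kg.
Tool frame: the origin (TCP) lies on the front face of the gripper's body, between the roots of the fingers; the fingertips stand 73 mm ahead of it and the grasp point (between the pads) lies ctrl.pinch_z ahead of it (ctrl.pinch_z is the distance from the TCP to the grasp point, in m); z points along the fingers, x is the direction in which the jaws open and shut, and the axes are right-handed (so a half turn about z gives the same grasp; the last joint's range is limited). The gripper opens to 85 mm and grips with 20 to 120 N. Pads are 22 mm wide; open, the fingers measure 114 mm over their backs; the gripper's body (76 mm by 85 mm) begins 54 mm behind the grasp point. The pads swing forward as they close: fully open they stand 13 mm farther back than shut.
Start: joints at [0.973, 0.181, 1.607, -0, 1.354, -0.206], TCP at [0.22, 0.531, 0.304] pointing down, gripper open.
Joint ranges: [-2.99, 2.99], [-0.89, 2.07], [0.3, 2.58], [-1.14, 4.28], [0, 2.63], [-3.12, 3.12]. Speed limits (rad/s): [2.57, 2.57, 3.01, 3.14, 3.14, 3.14].

### API

Orientations are given as a unit quaternion [w, x, y, z].
In Python, from bench import ctrl gives the robot as it stands.
- The arm moves only by the tool move_arm, never from a script. Its argument "rows" is text: rows parted by semicolons, each of 7 numbers parted by spaces: the shift along the tool's x, y, z in cm, then the turn, a rotation vector about the tool's x, y, z in degrees, then the opening, from 0 (shut) to 1 (fully open). In form: x y z rx ry rz grip; .... A call has 1 to 20 rows; each row shifts and turns the commanded pose from where the row before left it, along the tool's axes as they then stand; what a row does not reach is not made up. A row lasts 1/10 s, in which the tool goes at most 50 mm and 8.59 degrees, less where a joint would pass 70% of its speed; a pose out of reach is approached as far as the arm can. A call with a gripper value outside its range is refused whole. The fingers move at their own pace and stop on an object; the grip force is fixed at half the most. Time passes only in rows, so rows that do not move let the fingers close. It gives the time, the measured TCP pose, the force and the opening at its end, in the units of the state.
- ctrl.get_obs(): the state, without advancing time (a new reading comes with each control period).
- ctrl.camera(name): name is "side" or "top" or "wrist"; returns a dict with "color" (480x640x3 uint8, blue, green, red), "fx", "fy", "cx", "cy" (pixels), "rvec" (rotation vector, rad) and "tvec" (3), from world to camera coordinates, as OpenCV has them. Camera axes: x right, y down, z forward; pixel columns grow to the right and rows downward; lengths in m; the calibration is good to about 2 mm. A picture is of the moment at which its call begins. There is no depth.
- ctrl.hand_in(): hands the job in, once; it reports no verdict.
Trained networks look in the newest picture that a camera, given by its name, has taken for a name from the list of things; names that differ only in an ending like _2 or _b are one class to them, and where a whole thing is asked for, a point or a joint stands for the part that bears it (a point fixed in the world has none). Each returns a list of dicts, best first, with "confidence" (0 to 1); they miss things now and then, are a little off and sometimes report something else, mostly with a low value. They report only what shows in the picture. A call takes as long as a camera call.
- ctrl.look_for(camera, query): "bbox" ([left, top, right, bottom] in pixels, round what is visible of it).
- ctrl.trace(camera, query): "region" (480x640 bool, what is visible of it) and "bbox" ([left, top, right, bottom] in pixels, round what is visible of it).
The state is a dict: "time_s": time; "q": joint angles; "dq": joint speeds; "joint_efforts": joint torques, N m; "eef_pos": TCP position; "eef_rot": TCP orientation; "wrist_force": force on the tool from outside, world axes, zero at the start; "torque": the same for the moment, N m; "opening": opening from 0.0 (shut) to 1.0 (fully open).
Only numpy, scipy, OpenCV 4.12 (cv2) and the standard library are available. Lean on these libraries where they do the work, as an engineer would, in place of code of your own. Each camera call takes 0.05 s, during which the arm holds its last target.

## Working session

There is one attempt and no reset: what is moved stays moved. The work goes in short steps, Python scripts to look and compute and a tool call to move; the robot and the scene stay as the last step left them, time stands still between calls to the robot, and variables do not carry over. Pictures are saved under pics/ and viewed, and the job is handed in when it is done.

Besides the shell and the picture viewer there is one more tool, called after "Emit:" by a JSON object that holds its "name" and its "arguments", one argument or row to a line. move_arm: Moves the arm, as the interface text tells. Its arguments: {"type":"object","properties":{"rows":{"type":"string"}},"required":["rows"]}

```bash
ls; mkdir -p pics
cat > h.py <<'E'
import numpy as np, cv2
from bench import ctrl
from scipy.spatial.transform import Rotation as R
def cam(n,f=None):
    c=ctrl.camera(n)
    if f: cv2.imwrite('pics/'+f,c['color'])
    return c
def K(c): return np.array([[c['fx'],0,c['cx']],[0,c['fy'],c['cy']],[0,0,1]])
def ray(c,u,v):
    Rm=cv2.Rodrigues(np.array(c['rvec'],float))[0]; t=np.array(c['tvec'],float).ravel()
    o=-Rm.T@t; d=Rm.T@np.array([(u-c['cx'])/c['fx'],(v-c['cy'])/c['fy'],1]); return o,d
def onz(c,u,v,z=0):
    o,d=ray(c,u,v); return o+d*(z-o[2])/d[2]
def proj(c,P):
    return cv2.projectPoints(np.array(P,float).reshape(-1,3),np.array(c['rvec'],float),np.array(c['tvec'],float),K(c),None)[0].reshape(-1,2)
E
python3 - <<'E'
from h import *
for n in ['top','side']:
    c=cam(n,n+'0.png'); print(n,ray(c,320,240),c['fx'])
    for q in ['mill','cruet_stand','cork_pad','back_board','salt','jam','honey','garlic','spoon','mug']:
        r=ctrl.look_for(n,q)
        print(q,[(np.round(x['bbox']).tolist(),round(x['confidence'],2)) for x in r[:3]])
print(ctrl.get_obs(), ctrl.pinch_z)
E
```

```text
pics
top (array([0.50581129, 0.07893347, 0.96358988]), array([ 0.03596454,  0.00764839, -0.99944341])) 435.6122748351941
mill [([324.0, 230.0, 349.0, 260.0], 0.62)]
cruet_stand [([219.0, 159.0, 307.0, 244.0], 0.66)]
cork_pad [([271.0, 173.0, 300.0, 201.0], 0.81)]
back_board [([221.0, 156.0, 308.0, 245.0], 0.56)]
salt [([237.0, 203.0, 259.0, 227.0], 0.86), ([327.0, 232.0, 349.0, 258.0], 0.75)]
jam [([146.0, 151.0, 195.0, 196.0], 0.65), ([324.0, 233.0, 352.0, 257.0], 0.36)]
honey [([401.0, 148.0, 444.0, 188.0], 0.76)]
garlic [([203.0, 280.0, 233.0, 306.0], 0.72)]
spoon [([418.0, 263.0, 438.0, 320.0], 0.9)]
mug [([472.0, 150.0, 528.0, 193.0], 0.93)]
side (array([0.45228212, 1.02065517, 0.84854152]), array([ 0.09246456, -0.76363457, -0.63900274])) 537.8118095342232
mill [([328.0, 194.0, 351.0, 263.0], 0.65)]
cruet_stand [([246.0, 260.0, 332.0, 329.0], 0.74)]
cork_pad [([295.0, 274.0, 310.0, 312.0], 0.64), ([270.0, 276.0, 292.0, 286.0], 0.49)]
back_board [([246.0, 261.0, 330.0, 327.0], 0.64)]
salt [([292.0, 277.0, 308.0, 311.0], 0.97)]
jam [([218.0, 321.0, 260.0, 380.0], 0.74), ([364.0, 3
[... 221 characters left out ...]
, 292.0, 289.0], 0.56)]
{'time_s': 1.1, 'q': array([ 9.72720666e-01,  1.80786465e-01,  1.60697354e+00, -9.00506196e-06,
        1.35380736e+00, -2.06329929e-01]), 'dq': array([-0.00091027,  0.00165992,  0.00060277, -0.00012886,  0.00026295,
       -0.00068869]), 'joint_efforts': array([ 1.92768507e-04, -4.44851375e+01, -3.51683486e+01, -4.64958357e-04,
        5.83064939e-04, -3.49847767e-05]), 'eef_pos': array([0.21955192, 0.53145968, 0.30390888]), 'eef_rot': array([-6.49293129e-07,  8.31204152e-01,  5.55967316e-01,  1.33708200e-05]), 'wrist_force': array([ 0.49748043, -0.23792361,  1.04621219]), 'torque': array([-0.01135434,  0.05184429,  0.00642771]), 'opening': 1.0028332181196975} 0.0539
```

Run:
```python
import cv2
a=cv2.imread('pics/top0.png')[130:330,130:450]; cv2.imwrite('pics/top0z.png',cv2.resize(a,(800,500),interpolation=cv2.INTER_CUBIC))
a=cv2.imread('pics/side0.png')[150:390,200:440]; cv2.imwrite('pics/side0z.png',cv2.resize(a,(600,600),interpolation=cv2.INTER_CUBIC))
```

```text
(no output)
```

View pics/top0z.png

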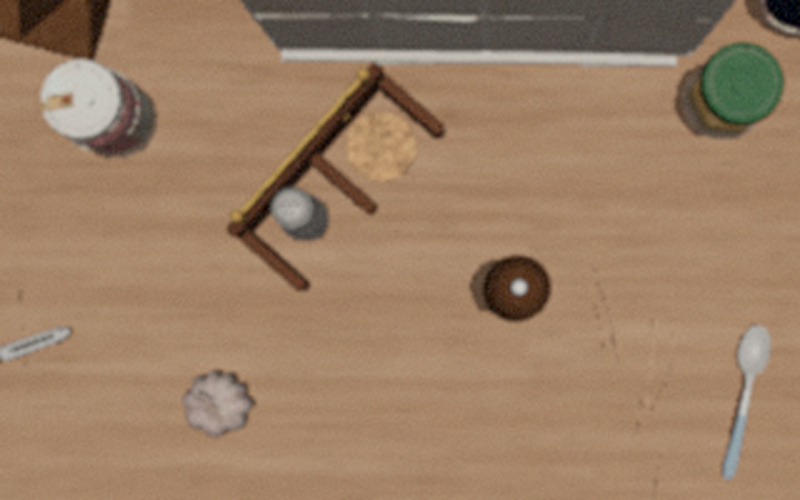

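View pics/side0z.png

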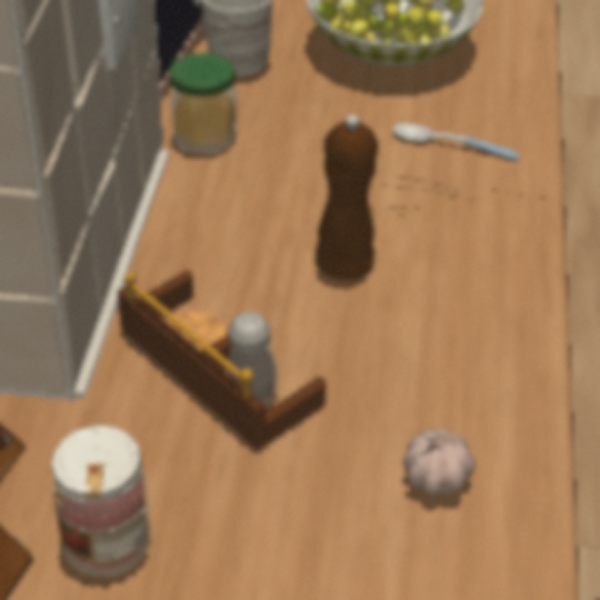

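View pics/top0.png

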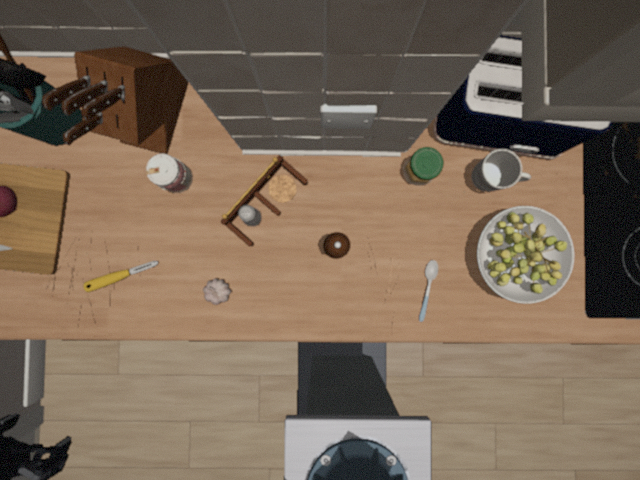

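View pics/side0.png

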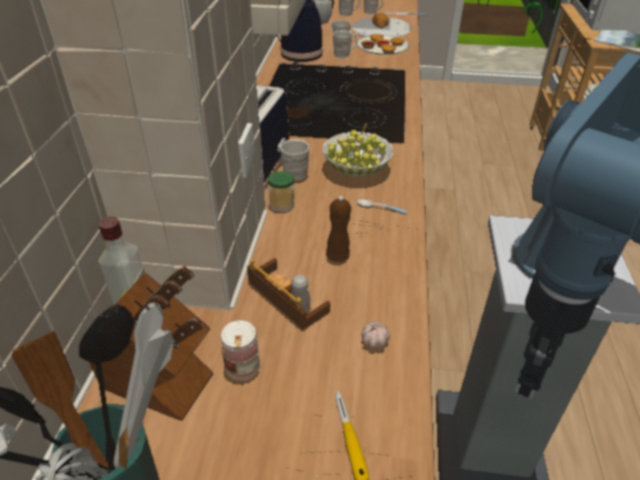

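```bash
cat >> h.py <<'E'
def stand_pts(p):
    x,y,th=p; c,s=np.cos(th),np.sin(th)
    return lambda P:(np.array(P,float)@np.array([[c,s,0],[-s,c,0],[0,0,1]]))+[x,y,0]
def cyl(c,x,y,r,h,n=48):
    a=np.linspace(0,2*np.pi,n); return [proj(c,np.c_[x+r*np.cos(a),y+r*np.sin(a),0*a+z]) for z in (0,h)]
E
cat > fit.py <<'E'
from h import *
from scipy.optimize import least_squares
ct=cam('top'); 
m={n:[t for t in ctrl.trace('top',n)] for n in ['cork_pad','mill','salt','cruet_stand']}
cs=cam('side'); ms={n:ctrl.trace('side',n) for n in ['mill','salt','cruet_stand']}
for d in (m,ms):
    for k in d: print(k,[(round(t['confidence'],2),int(t['region'].sum()),np.round(t['bbox'])) for t in d[k][:2]])
r=m['cork_pad'][0]['region']; v,u=np.nonzero(r); print('cork centre',onz(ct,u.mean(),v.mean(),.001))
f=lambda u,v:(u/2.5+130,v/2.5+130)
g=lambda u,v:(u/2.5+200,v/2.5+150)
L=[((-.040,-.09,.028),ct,f(440,130)),((-.040,0,.028),ct,f(373,209)),((-.040,.09,.028),ct,f(304,286)),
 ((.041,-.096,.05),ct,f(378,65)),((.029,.096,.05),ct,f(240,232))]
def res(p):
    T=stand_pts(p); return np.concatenate([proj(c,T(P))[0]-q for P,c,q in L]+[ (proj(ct,T((0,-.045,.001)))[0]-[u.mean(),v.mean()])*2])
s=least_squares(res,[.6,.2,.7]); print(s.x,np.round(s.fun,1))
# mill fit: silhouette in side+top, hull of profile
def hullmask(c,x,y):
    im=np.zeros((480,640),np.uint8)
    P=np.concatenate(cyl(c,x,y,.029,.12)[:1]+[cyl(c,x,y,.029,.02)[1]]) 
    return P
b=ms['mill'][0]['bbox']; print(b)
def rm(p):
    Ps=np.concatenate(cyl(cs,p[0],p[1],.029,.005)); 
    bs=[Ps[:,0].min()-b[0],Ps[:,1].max()-b[3],Ps[:,0].max()-b[2]]
    tb=m['mill'][0]['bbox']; a=proj(ct,[[p[0],p[1],.165]])[0]
    return np.r_[bs]
sm=least_squares(rm,[.5,.05]); print('mill side',sm.x,sm.fun)
tp=proj(ct,[[*sm.x,.17]])[0]; print('mill top proj in top cam',tp,'knob seen',f(519,287), onz(ct,*f(519,287),.17))
p=s.x; T=stand_pts(p)
for n,c in (('top',ct),('side',cs)):
    im=c['color'].copy(); k=4; im=cv2.resize(im,None,fx=k,fy=k,interpolation=cv2.INTER_CUBIC)
    def pl(P,col,closed=True): cv2.polylines(im,[np.round(P*k+k/2).astype(int).reshape(-1,1,2)],closed,col,1)
    for yy in (-.09,0,.09):
        pl(proj(c,T([(-.04,yy-.006,.028),(-.04,yy+.006,.028),(.029,yy+.006,.028),(.029,yy-.006,.028)])),(0,255,0))
    for z in (0,.05): pl(proj(c,T([(.029,-.096,z),(.029,.096,z),(.041,.096,z),(.041,-.096,z)])),(255,255,0))
    w=T((0,-.045,.001)); pl(cyl(c,w[0],w[1],.031,.001)[1],(0,0,255))
    for q in cyl(c,*sm.x,.029,.17): pl(q,(255,0,255))
    u,v=proj(c,[[p[0],p[1],0]])[0]; u+=20;v+=10
    im=im[int(v*k)-300:int(v*k)+300,int(u*k)-400:int(u*k)+400]; cv2.imwrite(f'pics/fit_{n}.png',im)
dm=T(np.array([[0,0,0]]))
c_,s_=np.cos(p[2]),np.sin(p[2]); d=sm.x-p[:2]; print('mill in stand frame',c_*d[0]+s_*d[1],-s_*d[0]+c_*d[1],'target',T((0,-.045,0)))
E
python3 fit.py
```

```text
cork_pad [(0.63, 600, array([270., 175., 295., 203.]))]
mill [(0.61, 558, array([326., 233., 350., 259.]))]
salt [(0.94, 348, array([238., 206., 258., 226.]))]
cruet_stand [(0.96, 1440, array([223., 156., 308., 248.]))]
mill [(0.69, 1311, array([328., 195., 350., 267.]))]
salt [(0.6, 448, array([295., 276., 311., 312.]))]
cruet_stand [(0.59, 1881, array([249., 260., 333., 331.]))]
cork centre [0.65371392 0.17120979 0.001     ]
[0.6212593  0.20228697 0.8405085 ] [ 2.4  1.4  0.9  0.4  0.1  0.5  0.5 -2.1 -2.1  1.7 -0.9 -1. ]
[328.0, 194.8, 350.4, 266.6]
mill side [0.52149403 0.06781186] [-1.07504351 -0.05480355  1.07177954]
mill top proj in top cam [329.36275287 247.1598236 ] knob seen (337.6, 244.8) [0.52594812 0.0528419  0.17      ]
mill in stand frame -0.16673341472650244 -0.015382836891387225 target [0.65478351 0.17226818 0.        ]
```

View pics/fit_top.png

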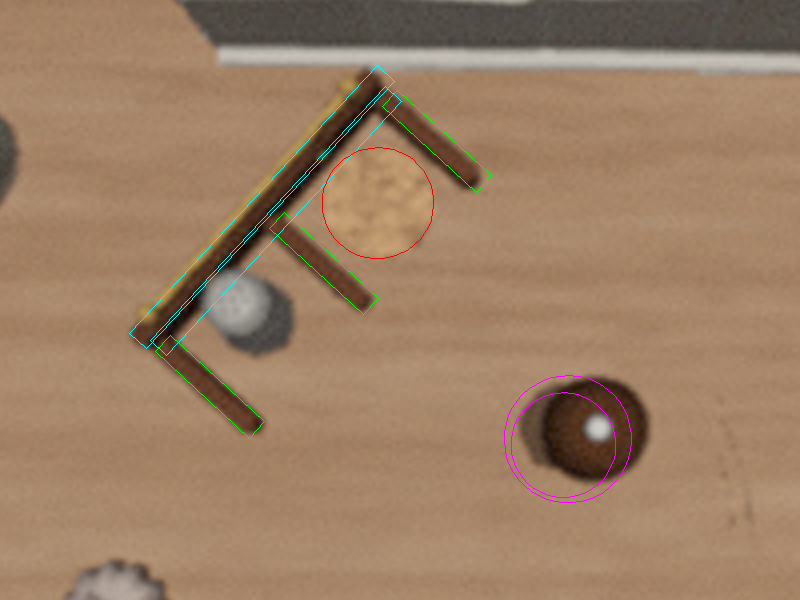

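View pics/fit_side.png

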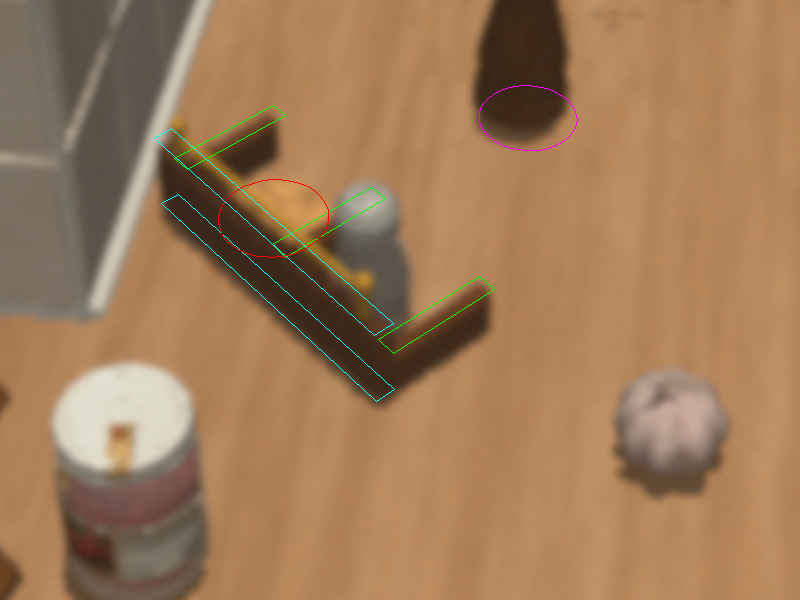

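```bash
cat > mill.py <<'E'
from h import *
import sys
from scipy.optimize import least_squares
def dark(c,box):
    im=c['color'].astype(int); g=im[...,2]  # red
    l,t,r,b=box; m=np.zeros(g.shape,np.uint8); m[t:b,l:r]=(g[t:b,l:r]<95); 
    n,lab,st,ce=cv2.connectedComponentsWithStats(m); i=1+np.argmax(st[1:,4]); return lab==i,st[i],ce[i]
if __name__=='__main__':
    p=[0.6212593,0.20228697,0.8405]
    for x,y in [(.526,.053),(.523,.056),(.523,.050)]:
        pass
    ct=cam('top');cs=cam('side')
    md,st,ce=dark(cs,(315,180,365,280)); print('side',st,ce); 
    for v in range(st[1],st[1]+st[3],6):
        u=np.nonzero(md[v])[0]; print(v,u.min(),u.max()+1)
    md2,st2,ce2=dark(ct,(310,220,365,270)); print('top',st2,ce2)
    x,y=float(sys.argv[1]),float(sys.argv[2])
    for n,c in (('top',ct),('side',cs)):
        k=8; im=cv2.resize(c['color'],None,fx=k,fy=k,interpolation=cv2.INTER_CUBIC)
        for i,q in enumerate(cyl(c,x,y,.029,.02)+[cyl(c,x,y,.02,.17)[1]]): cv2.polylines(im,[np.round(q*k+k/2).astype(int).reshape(-1,1,2)],True,[(255,0,255),(0,255,0),(255,255,0)][i],1)
        u,v=proj(c,[[x,y,.07]])[0]; im=im[int(v*k)-300:int(v*k)+300,int(u*k)-200:int(u*k)+200]; cv2.imwrite(f'pics/mill_{n}.png',im)
    cv2.imwrite('pics/mill_both.png',np.hstack([cv2.imread('pics/mill_top.png'),cv2.imread('pics/mill_side.png')]))
E
python3 mill.py .526 .053
```

```text
side [ 327  200   24   64 1162] [338.53700516 232.44234079]
200 338 339
206 330 350
212 330 350
218 331 350
224 332 347
230 331 347
236 329 348
242 328 349
248 327 349
254 327 349
260 329 346
top [320 233  30  25 527] [334.89563567 244.95256167]
```

View pics/mill_both.png

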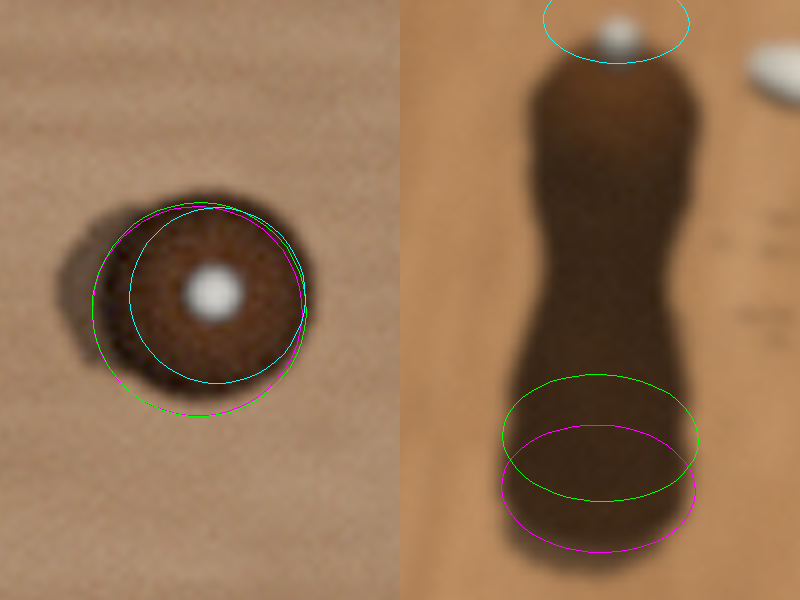

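Emit:
{"name": "move_arm", "arguments": {
  "rows": "-2.46 2.36 0 0 0 0 0.35;-2.46 2.36 0 0 0 0 0.35;-2.46 2.36 0 0 0 0 0.35;-2.46 2.36 0 0 0 0 0.35;-2.46 2.36 0 0 0 0 0.35;-2.46 2.36 0 0 0 0 0.35;-2.46 2.36 0 0 0 0 0.35;-2.46 2.36 0 0 0 0 0.35;-2.46 2.36 0 0 0 0 0.35;-2.46 2.36 0 0 0 0 0.35;-2.46 2.36 0 0 0 0 0.35;-2.46 2.36 0 0 0 0 0.35;-2.46 2.36 0 0 0 0 0.35;-2.46 2.36 0 0 0 0 0.35;-2.46 2.36 0 0 0 0 0.35;-2.46 2.36 0 0 0 0 0.35;-2.46 2.36 0 0 0 0 0.35;-2.46 2.36 0 0 0 0 0.35"
}}

```text
time_s: 3.45
eef_pos: [0.4434, -0.0415, 0.3041]
eef_rot: [0.0, 0.831, 0.556, 0.0]
wrist_force: [-0.3, 0.4, 0.4]
opening: 0.348
```

Emit:
{"name": "move_arm", "arguments": {
  "rows": "0 0 0 0 0 8 0.35;0 0 0 0 0 8 0.35;0 0 0 0 0 8 0.35;0 0 0 0 0 8 0.35;0 0 0 0 0 8 0.35;0 0 0 0 0 8 0.35;0 0 0 0 0 8 0.35;0 0 0 0 0 8 0.35;0 0 0 0 0 8 0.35;0 0 0 0 0 8 0.35;0 0 0 0 0 8 0.35;0 0 0 0 0 8 0.35;0 0 0 0 0 8 0.35;0 0 0 0 0 5.5 0.35"
}}

```text
time_s: 4.85
eef_pos: [0.4431, -0.04, 0.304]
eef_rot: [0.0, 0.933, -0.36, 0.0]
wrist_force: [-0.5, -0.8, -0.9]
opening: 0.35
```

```bash
cat >> h.py <<'E'
def st():
    o=ctrl.get_obs(); q=o['eef_rot']; Rm=R.from_quat([q[1],q[2],q[3],q[0]]).as_matrix()
    print('t',round(o['time_s'],2),'q',np.round(o['q'],3),'p',np.round(o['eef_pos'],4),'F',np.round(o['wrist_force'],1),'op',round(o['opening'],3))
    print('x az',np.degrees(np.arctan2(Rm[1,0],Rm[0,0])).round(2),'x el',np.degrees(np.arcsin(Rm[2,0])).round(2),'z',Rm[:,2].round(3),'lean',np.degrees(np.arccos(-Rm[2,2])).round(2), 'z az',np.degrees(np.arctan2(Rm[1,2],Rm[0,2])).round(1))
    return o,Rm
E
python3 -c "from h import *; st()"
```

```text
t 4.85 q [-0.358 -0.123  1.918 -0.     1.346  0.379] p [ 0.4431 -0.04    0.304 ] F [-0.5 -0.8 -0.9] op 0.35
x az -42.24 x el 0.01 z [ 0. -0. -1.] lean 0.01 z az -24.0
```

Emit:
{"name": "move_arm", "arguments": {
  "rows": "0 0 0 7 0 0 0.35;0 0 0 7 0 0 0.35;0 0 0 7 0 0 0.35;0 0 0 7 0 0 0.35;0 0 0 7 0 0 0.35;0 0 0 7 0 0 0.35;0 0 0 8 0 0 0.35;0 0 0 0 0 0 0.35"
}}

```text
time_s: 5.65
eef_pos: [0.4421, -0.0407, 0.3024]
eef_rot: [-0.396, 0.845, -0.326, 0.151]
wrist_force: [-0.1, -0.5, -0.7]
opening: 0.351
```

```bash
python3 -c "
from h import *; st()
c=cam('wrist','w1.png'); print(ray(c,320,240),c['fx'])
cam('side','s1.png')"
```

```text
t 5.65 q [-0.85  -0.219  2.193  0.883  1.401 -0.381] p [ 0.4421 -0.0407  0.3024] F [-0.1 -0.5 -0.7] op 0.351
x az -42.14 x el -0.22 z [ 0.513  0.57  -0.642] lean 50.09 z az 48.0
(array([ 0.43710792, -0.04708938,  0.40270096]), array([ 0.36299085,  0.41103437, -0.83628234])) 334.7818448868304
```

View pics/w1.png

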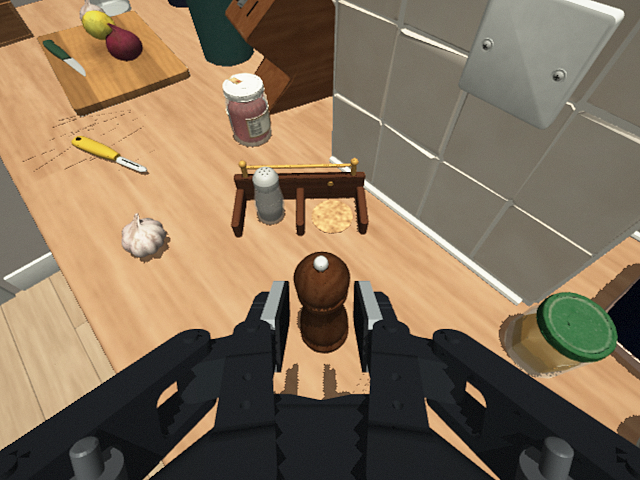

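View pics/s1.png

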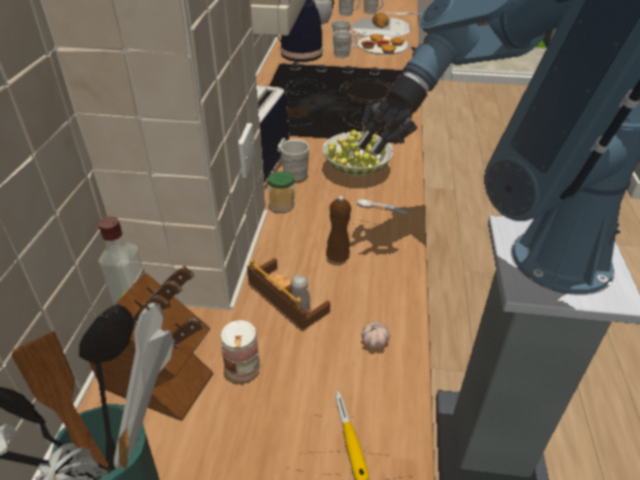

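```bash
cat > wf.py <<'E'
from h import *
from scipy.optimize import least_squares
import pickle
c=cam('wrist'); pickle.dump(c,open('w.pkl','wb'))
for P,z in [((321,264),.167),((333,216),.001)]: print(P,onz(c,*P,z))
k=5
im=cv2.resize(c['color'],None,fx=k,fy=k,interpolation=cv2.INTER_CUBIC)
cv2.imwrite('pics/wz.png',im[150*k:250*k,225*k:380*k]); cv2.imwrite('pics/wm.png',im[250*k:370*k,270*k:380*k])
E
python3 wf.py
```

```text
(321, 264) [0.52523327 0.05079041 0.167     ]
(333, 216) [0.65476261 0.16799055 0.001     ]
```

View pics/wz.png

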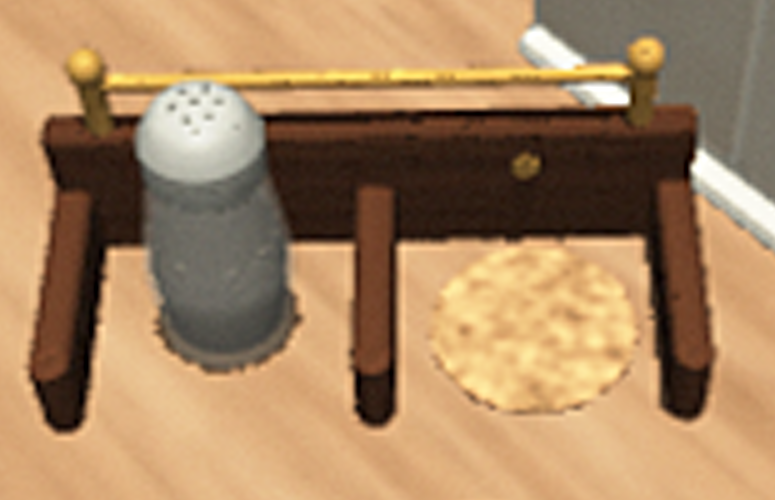

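View pics/wm.png

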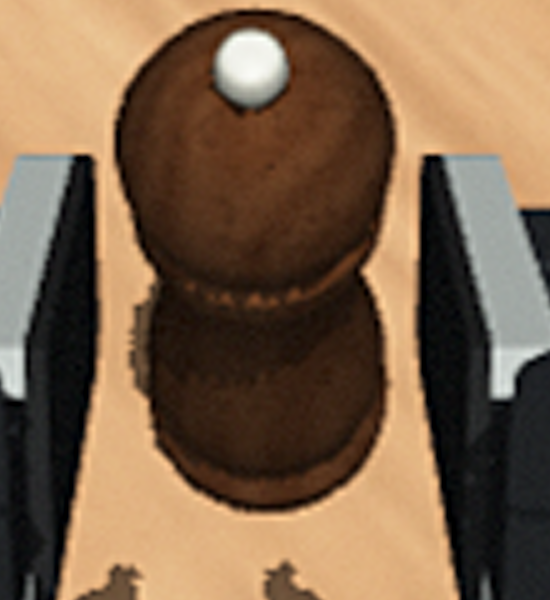

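```bash
cat > wf2.py <<'E'
from h import *
from scipy.optimize import least_squares
import pickle
c=pickle.load(open('w.pkl','rb'))
f=lambda u,v:np.array([u/5+225-.4,v/5+150-.4]); g=lambda u,v:np.array([u/5+270-.4,v/5+250-.4])
L=[((-.040,-.09,0),f(688,418)),((-.040,0,0),f(376,424)),((-.040,.09,0),f(67,430)),((.029,-.006,0),f(397,240)),((.029,-.084,0),f(650,235)),
((.029,.096,.05),f(47,140)),((.029,-.096,.05),f(693,128)),((.029,.0,.05),f(370,133))]
cb=np.array([*f(430,246),*f(638,412)])
def bb(P): return np.r_[P.min(0),P.max(0)]
def res(p):
    T=stand_pts(p); w=T((0,-.045,.001))
    return np.concatenate([proj(c,T(P))[0]-q for P,q in L]+[bb(cyl(c,w[0],w[1],.031,.001)[1])-cb])
s=least_squares(res,[.62,.2,.84]); p=s.x; print('stand',p,np.round(s.fun,1))
T=stand_pts(p)
fl,_=g(152,0); fr,_=g(386,0); _,fb=g(0,510); kn=g(252,68)
def rm(x):
    P=np.concatenate(cyl(c,x[0],x[1],.029,.015)); b=bb(P); k=proj(c,[[x[0],x[1],.165]])[0]
    return np.r_[b[0]-fl,b[2]-fr,b[3]-fb,(k-kn)*.5]
m=least_squares(rm,[.52,.05]); print('mill',m.x,np.round(m.fun,2))
ca,sa=np.cos(p[2]),np.sin(p[2]); S=lambda x,y:np.array([ca*(x-p[0])+sa*(y-p[1]),-sa*(x-p[0])+ca*(y-p[1])])
print('mill in stand',S(*m.x),'yaw deg',np.degrees(p[2]))
o,Rm=st(); e=o['eef_pos']; print('tcp in stand',S(e[0],e[1]), 'tip',S(*(e+Rm@[0,0,.073])[:2]),(e+Rm@[0,0,.073]))
# finger tip corners in wrist image
for op in (0.015,): 
  for sx in (-1,1):
    for y in (-.011,.011): print(sx,y,proj(c,e+Rm@[sx*op,y,.073])[0])
E
python3 wf2.py
```

```text
stand [0.62221626 0.20509715 0.85708485] [-0.1  1.   0.4  0.9  0.1  0.7  0.7  1.  -0.1  1.2 -1.7 -0.4  2.4 -0.
  0.5 -0.  -0.8 -2.  -1.5 -2.7]
mill [0.52871071 0.05176161] [-1.6   0.37  0.32  1.69 -0.65]
mill in stand [-0.17712491 -0.02969583] yaw deg 49.107344664844256
t 5.8 q [-0.845 -0.221  2.189  0.879  1.399 -0.377] p [ 0.4432 -0.0403  0.3041] F [-0.6  0.1  1.1] op 0.351
x az -41.97 x el 0.02 z [ 0.511  0.568 -0.645] lean 49.81 z az 48.0
tcp in stand [-0.30271265 -0.02536709] tip [-0.24695583 -0.02642375] [0.48052283 0.00111585 0.25699051]
-1 -0.011 [288.27934335 274.46060773]
-1 0.011 [289.60112516 316.94537728]
1 -0.011 [353.20527297 274.39404901]
1 0.011 [352.02548882 316.88730234]
```

Emit:
{"name": "move_arm", "arguments": {
  "rows": "0.3 1.53 1.29 0 0 0 0.35;0 1.53 1.29 0 0 0 0.35;0 1.53 1.29 0 0 0 0.35;0 1.53 1.29 0 0 0 0.35;0 1.53 1.29 0 0 0 0.35;0 1.53 1.29 0 0 0 0.35;0 1.53 1.29 0 0 0 0.35;0 1.53 1.29 0 0 0 0.35;0 1.53 1.29 0 0 0 0.35;0 1.53 1.29 0 0 0 0.35;0 1.3 1.1 0 0 0 0.35;0 0 0 0 0 0 0.35"
}}

```text
time_s: 7.0
eef_pos: [0.4457, -0.0408, 0.0856]
eef_rot: [-0.394, 0.847, -0.324, 0.149]
wrist_force: [-0.4, 0.5, 0.4]
opening: 0.346
```

```bash
python3 -c "
from h import *; st()
c=cam('wrist','w2.png')
c=cam('side','s2.png'); cv2.imwrite('pics/s2z.png',cv2.resize(c['color'][80:320,220:480],None,fx=2.4,fy=2.4,interpolation=cv2.INTER_CUBIC))"
```

```text
t 7.0 q [-0.841  0.345  2.237  1.071  1.047 -0.913] p [ 0.4457 -0.0408  0.0856] F [-0.4  0.5  0.4] op 0.346
x az -41.78 x el -0.12 z [ 0.509  0.571 -0.644] lean 49.89 z az 48.3
```

View pics/w2.png

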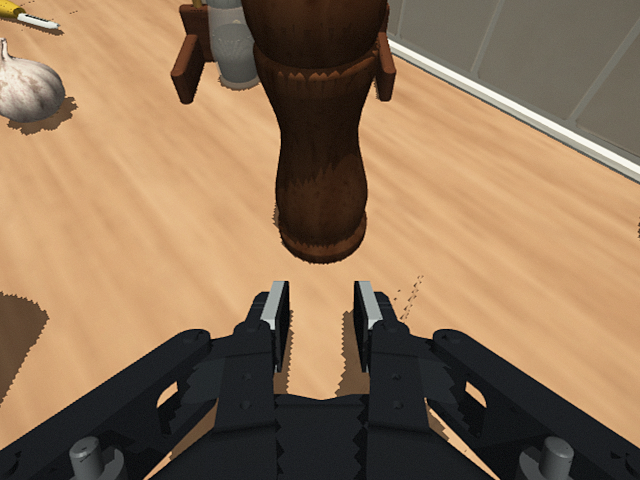

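View pics/s2z.png

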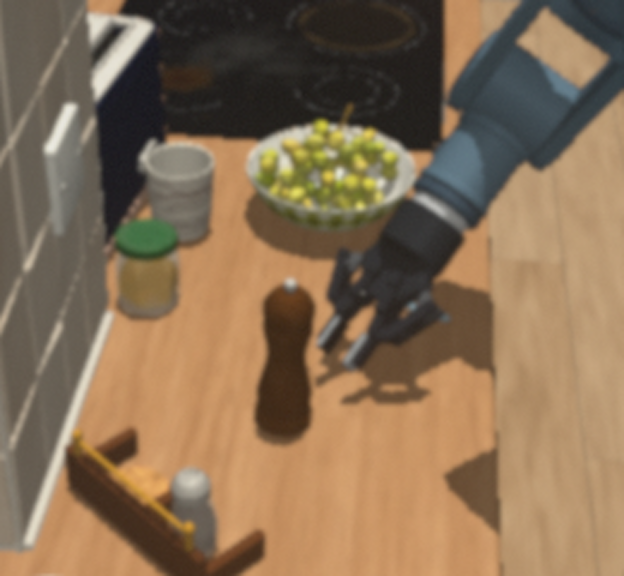

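Emit:
{"name": "move_arm", "arguments": {
  "rows": "0 0.8 0.68 0 0 0 0.35;0 0.8 0.68 0 0 0 0.35;0 0 0 0 0 0 0.35;0 -0.64 0.77 0 0 0 0.35;0 -0.64 0.77 0 0 0 0.35;0 -0.64 0.77 0 0 0 0.35;0 0 0 0 0 0 0.35"
}}

```text
time_s: 7.8
eef_pos: [0.4665, -0.0179, 0.066]
eef_rot: [-0.395, 0.847, -0.323, 0.151]
wrist_force: [-0.3, 0.0, 0.3]
opening: 0.351
```

```bash
python3 -c "
from h import *; st()
c=cam('wrist','w3.png')
"
```

```text
t 7.8 q [-0.755  0.417  2.209  1.161  0.988 -0.941] p [ 0.4665 -0.0179  0.066 ] F [-0.3  0.   0.3] op 0.351
x az -41.82 x el 0.05 z [ 0.511  0.571 -0.643] lean 50.01 z az 48.1
```

View pics/w3.png

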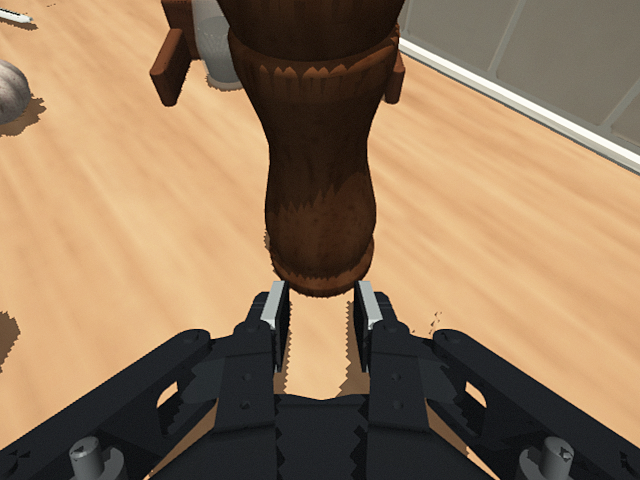

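Emit:
{"name": "move_arm", "arguments": {
  "rows": "0 0.3 0.26 0 0 0 0.35;0 -0.32 0.385 0 0 0 0.35;0 -0.32 0.385 0 0 0 0.35;0 -0.32 0.385 0 0 0 0.35;0 -0.32 0.385 0 0 0 0.35;0 -0.32 0.385 0 0 0 0.35;0 -0.32 0.385 0 0 0 0.35"
}}

```text
time_s: 8.55
eef_pos: [0.4863, 0.0035, 0.0615]
eef_rot: [-0.395, 0.846, -0.324, 0.151]
wrist_force: [-0.5, -1.7, -0.6]
opening: 0.35
```

```bash
python3 -c "
from h import *; st()
c=cam('wrist','w4.png')
c=cam('side'); cv2.imwrite('pics/s4z.png',cv2.resize(c['color'][150:330,220:420],None,fx=3,fy=3,interpolation=cv2.INTER_CUBIC))"
```

```text
t 8.55 q [-0.674  0.442  2.184  1.222  0.951 -0.921] p [0.4863 0.0035 0.0615] F [-0.5 -1.7 -0.6] op 0.35
x az -41.95 x el 0.0 z [ 0.512  0.57  -0.643] lean 50.0 z az 48.0
```

View pics/w4.png

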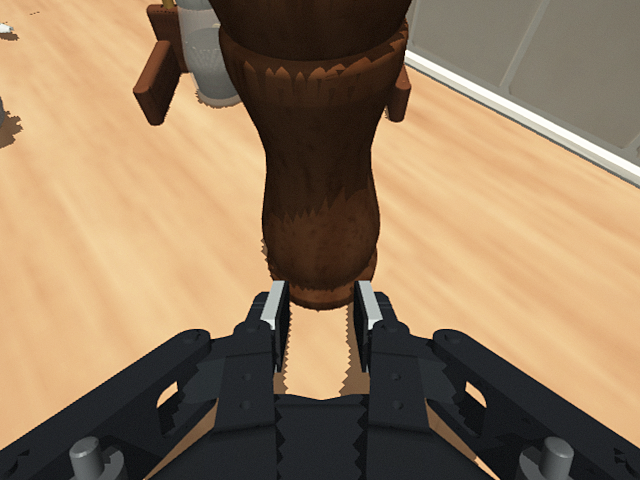

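View pics/s4z.png

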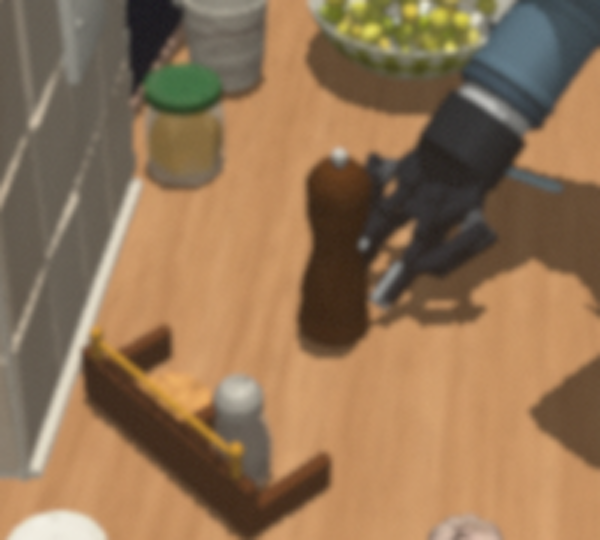

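Emit:
{"name": "move_arm", "arguments": {
  "rows": "0.05 -0.32 0.385 0 0 0 0.35;0.09 -0.32 0.385 0 0 0 0.35;0.09 -0.32 0.385 0 0 0 0.35;0.09 -0.32 0.385 0 0 0 0.35;0.09 -0.32 0.385 0 0 0 0.35;0.09 -0.32 0.385 0 0 0 0.35;0.09 -0.32 0.385 0 0 0 0.35;0.09 -0.32 0.385 0 0 0 0.35"
}}

```text
time_s: 9.45
eef_pos: [0.5181, 0.0287, 0.0613]
eef_rot: [-0.395, 0.846, -0.324, 0.151]
wrist_force: [-2.3, -0.7, 1.0]
opening: 0.353
```

```bash
python3 -c "
from h import *; st()
c=cam('wrist','w5.png')
c=cam('side'); cv2.imwrite('pics/s5z.png',cv2.resize(c['color'][150:330,220:420],None,fx=3,fy=3,interpolation=cv2.INTER_CUBIC))"
```

```text
t 9.45 q [-0.571  0.468  2.131  1.28   0.91  -0.869] p [0.5181 0.0287 0.0613] F [-2.3 -0.7  1. ] op 0.353
x az -41.94 x el -0.0 z [ 0.512  0.57  -0.643] lean 50.0 z az 48.1
```

View pics/w5.png

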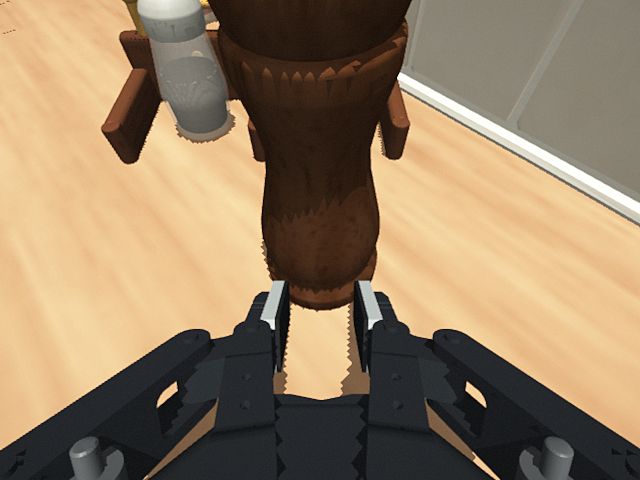

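View pics/s5z.png

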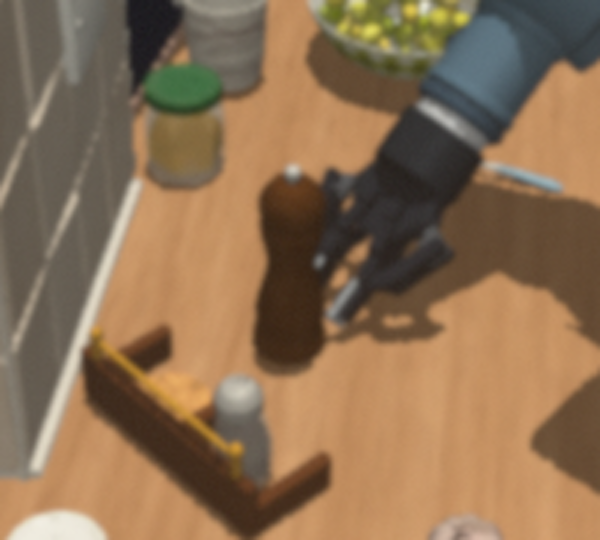

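```bash
python3 -c "
from h import *; o,Rm=st()
c=cam('wrist')
e=o['eef_pos']; xa=Rm[:,0]; d=np.array([Rm[0,2],Rm[1,2],0]); d/=np.linalg.norm(d)
for u,v in [(128,162),(260,161),(398,159)]:
    P=onz(c,u,v,0); print(P, 'lat',(P-e)@xa,'fwd',(P-e)@d)
P=onz(c,321.5,300,.01); print('mill lat',(P-e)@xa)
"
```

```text
t 9.55 q [-0.57   0.468  2.131  1.28   0.91  -0.869] p [0.5182 0.0289 0.0614] F [ 0.  -0.8  0.2] op 0.351
x az -41.91 x el 0.02 z [ 0.512  0.57  -0.643] lean 50.01 z az 48.1
[0.52791595 0.236696   0.        ] lat -0.13159886419749428 fwd 0.16110732936027516
[0.59555721 0.17742967 0.        ] lat -0.04167287806971461 fwd 0.16220193882068915
[0.66735643 0.11575636 0.        ] lat 0.05295522663586754 fwd 0.1642836317659478
mill lat 0.0003777997370082708
```

Emit:
{"name": "move_arm", "arguments": {
  "rows": "0.07 -0.32 0.385 0 0 0 0.35;0.07 -0.32 0.385 0 0 0 0.35;0.07 -0.32 0.385 0 0 0 0.35;0.07 -0.32 0.385 0 0 0 0.35;0.07 -0.32 0.385 0 0 0 0.35;0.07 -0.32 0.385 0 0 0 0.35;0.07 -0.32 0.385 0 0 0 0.35;0.07 -0.32 0.385 0 0 0 0.35;0.07 -0.32 0.385 0 0 0 0.35;0 -0.32 0.385 0 0 0 0.35;0 -0.32 0.385 0 0 0 0.35;0 -0.32 0.385 0 0 0 0.35"
}}

```text
time_s: 10.8
eef_pos: [0.5629, 0.0692, 0.061]
eef_rot: [-0.395, 0.846, -0.324, 0.151]
wrist_force: [-1.1, -1.9, 2.9]
opening: 0.35
```

```bash
python3 -c "
from h import *; st()
c=cam('wrist','w6.png')
c=cam('top'); a=cv2.resize(c['color'][140:265,210:360],None,fx=4,fy=4,interpolation=cv2.INTER_CUBIC);cv2.imwrite('pics/t6z.png',a)"
```

```text
t 10.8 q [-0.431  0.511  2.047  1.349  0.848 -0.792] p [0.5629 0.0692 0.061 ] F [-1.1 -1.9  2.9] op 0.35
x az -41.96 x el -0.0 z [ 0.512  0.57  -0.643] lean 50.0 z az 48.0
```

View pics/w6.png

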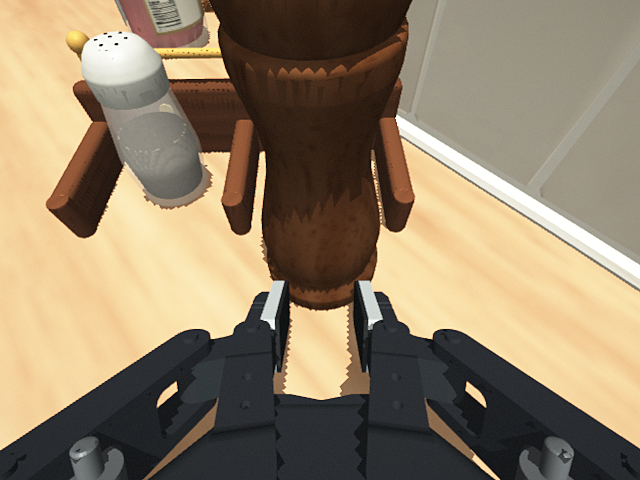

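View pics/t6z.png

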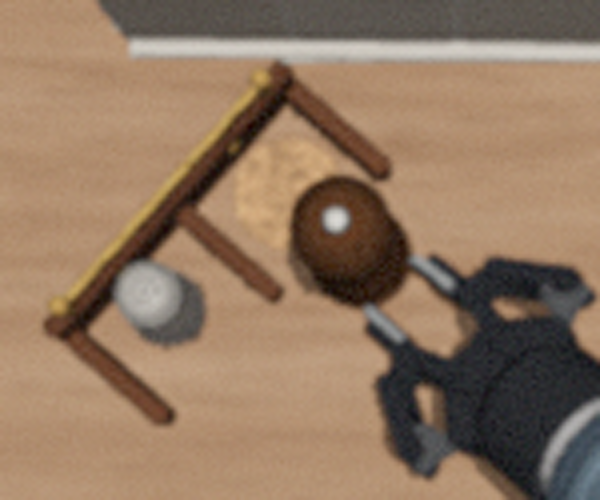

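Emit:
{"name": "move_arm", "arguments": {
  "rows": "-0.02 -0.32 0.385 0 0 0 0.35;-0.02 -0.32 0.385 0 0 0 0.35;-0.02 -0.32 0.385 0 0 0 0.35;-0.02 -0.32 0.385 0 0 0 0.35;-0.02 -0.32 0.385 0 0 0 0.35;-0.02 -0.32 0.385 0 0 0 0.35;-0.02 -0.32 0.385 0 0 0 0.35;-0.02 -0.32 0.385 0 0 0 0.35;-0.02 -0.32 0.385 0 0 0 0.35;-0.02 -0.32 0.385 0 0 0 0.35;-0.02 -0.32 0.385 0 0 0 0.35;-0.02 -0.16 0.19 0 0 0 0.35"
}}

```text
time_s: 12.1
eef_pos: [0.5996, 0.1137, 0.0608]
eef_rot: [-0.395, 0.846, -0.324, 0.151]
wrist_force: [-1.6, -2.2, 1.2]
opening: 0.352
```

```bash
cat > look.py <<'E'
import sys
from h import *; st(); i=sys.argv[1]
c=cam('wrist','w%s.png'%i)
c=cam('top'); a=cv2.resize(c['color'][140:265,210:360],None,fx=4,fy=4,interpolation=cv2.INTER_CUBIC);cv2.imwrite('pics/t%sz.png'%i,a)
E
python3 look.py 7
```

```text
t 12.1 q [-0.307  0.55   1.969  1.403  0.787 -0.723] p [0.5996 0.1137 0.0608] F [-1.6 -2.2  1.2] op 0.352
x az -41.94 x el 0.01 z [ 0.512  0.57  -0.643] lean 50.01 z az 48.1
```

View pics/w7.png

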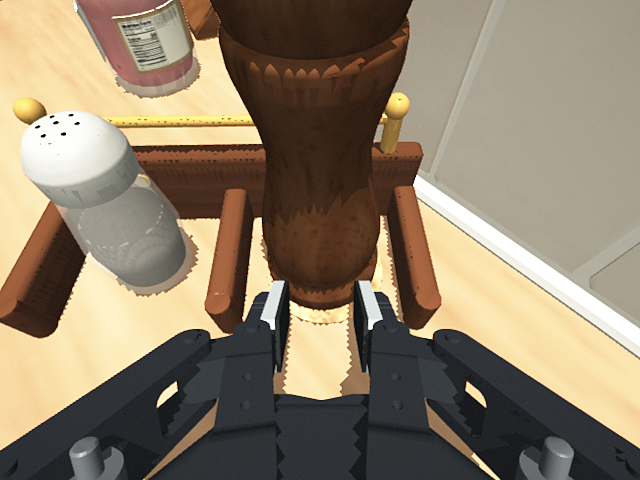

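View pics/t7z.png

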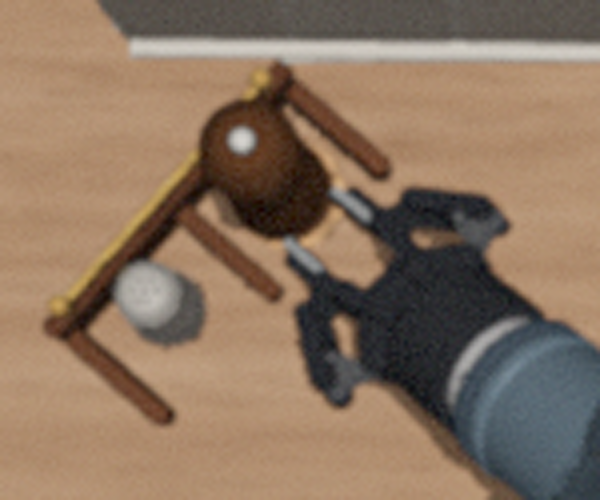

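Emit:
{"name": "move_arm", "arguments": {
  "rows": "-0.01 -0.13 0.153 0 0 0 0.35;-0.01 -0.13 0.153 0 0 0 0.35;-0.01 -0.13 0.153 0 0 0 0.35;-0.01 -0.13 0.153 0 0 0 0.35"
}}

```text
time_s: 12.6
eef_pos: [0.6023, 0.1159, 0.0598]
eef_rot: [-0.392, 0.847, -0.327, 0.151]
wrist_force: [-50.6, -47.2, 35.9]
opening: 0.351
```

```bash
python3 look.py 8
```

```text
t 12.6 q [-0.298  0.553  1.964  1.404  0.775 -0.713] p [0.6023 0.1159 0.0598] F [-50.6 -47.2  35.9] op 0.351
x az -42.21 x el 0.03 z [ 0.512  0.564 -0.647] lean 49.67 z az 47.8
```

View pics/w8.png

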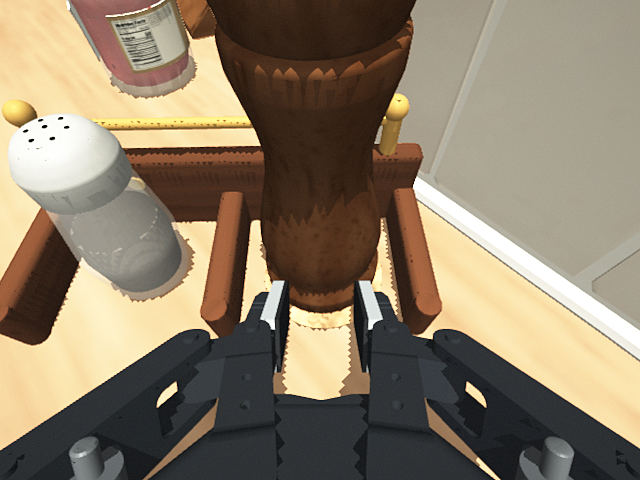

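Emit:
{"name": "move_arm", "arguments": {
  "rows": "0 0.39 -0.46 0 0 0 0.35;0 0 0 0 0 0 0.35"
}}

```text
time_s: 12.9
eef_pos: [0.6, 0.114, 0.0607]
eef_rot: [-0.394, 0.846, -0.325, 0.151]
wrist_force: [-1.0, -2.7, 1.9]
opening: 0.349
```

```bash
python3 look.py 9
python3 - <<'E'
from h import *
c=cam('side'); cv2.imwrite('pics/s9z.png',cv2.resize(c['color'][180:340,220:400],None,fx=3.7,fy=3.7,interpolation=cv2.INTER_CUBIC))
w=cv2.imread('pics/w9.png'); cv2.imwrite('pics/w9z.png',cv2.resize(w[180:380,190:450],None,fx=3,fy=3,interpolation=cv2.INTER_CUBIC))
E
```

```text
t 12.9 q [-0.306  0.55   1.969  1.405  0.784 -0.721] p [0.6    0.114  0.0607] F [-1.  -2.7  1.9] op 0.349
x az -42.06 x el -0.03 z [ 0.513  0.569 -0.643] lean 49.97 z az 48.0
```

View pics/w9z.png

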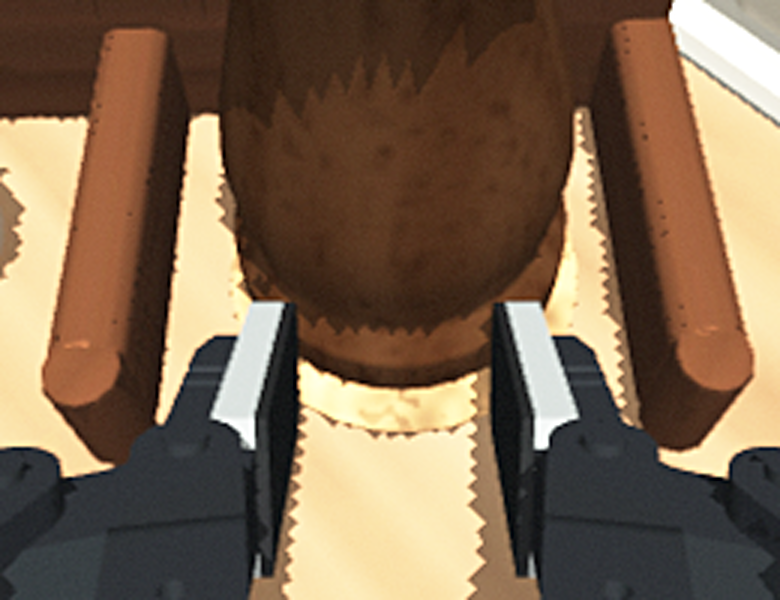

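View pics/s9z.png

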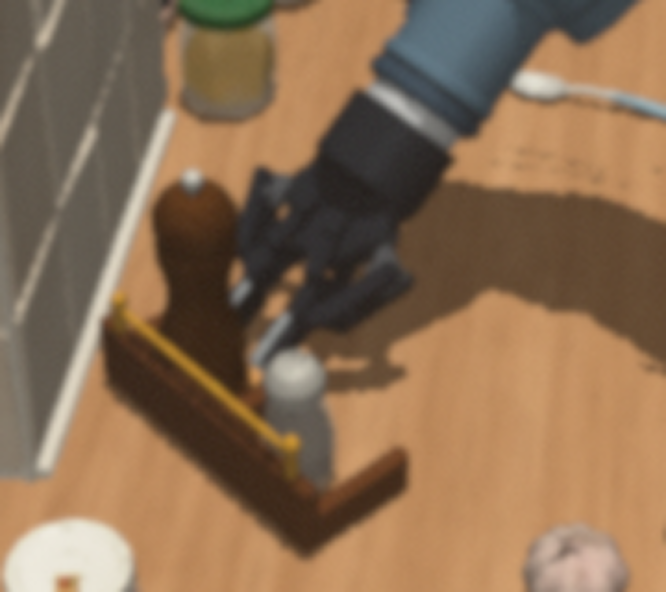

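View pics/t9z.png

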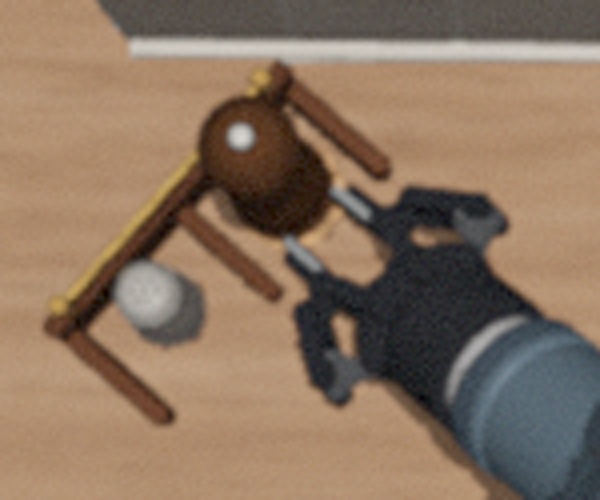

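```bash
cat > gap.py <<'E'
from h import *
import pickle
c=cam('wrist'); o,Rm=st(); e=o['eef_pos']; d=np.array([Rm[0,2],Rm[1,2],0]); d/=np.linalg.norm(d); xa=Rm[:,0]
def rep(n,u,v,z): P=onz(c,u,v,z); print(n,P.round(4),'fwd',((P-e)@d).round(4),'lat',((P-e)@xa).round(4))
E
cat > g1.py <<'E'
from gap import *
f=lambda u,v:(u/3+190-.33,v/3+180-.33)
rep('foot rear z1',*f(390,385),.002); rep('cork rear',*f(390,431),.001)
rep('railL end z0',*f(115,463),0); rep('railR end z0',*f(680,448),0)
rep('railL end z28',*f(80,402),.028); rep('railR end z28',*f(715,388),.028)
rep('humpL',*f(130,430),.028); rep('humpR',*f(660,440),.028)
rep('humpLo',*f(30,448),.035); rep('humpRo',*f(760,448),.035)
E
python3 g1.py
```

```text
t 13.1 q [-0.304  0.551  1.968  1.405  0.783 -0.721] p [0.6007 0.1144 0.0606] F [-3.5 -7.3  1.3] op 0.348
x az -42.05 x el 0.05 z [ 0.513  0.568 -0.644] lean 49.94 z az 47.9
foot rear z1 [0.6373 0.1557 0.002 ] fwd 0.0552 lat -0.0006
cork rear [0.6323 0.1501 0.001 ] fwd 0.0477 lat -0.0005
railL end z0 [0.596  0.1761 0.    ] fwd 0.0427 lat -0.0449
railR end z0 [0.6657 0.1167 0.    ] fwd 0.0453 lat 0.0467
railL end z28 [0.597  0.1747 0.028 ] fwd 0.0423 lat -0.0432
railR end z28 [0.6638 0.1174 0.028 ] fwd 0.0445 lat 0.0448
humpL [0.5999 0.1668 0.028 ] fwd 0.0384 lat -0.0357
humpR [0.6524 0.1177 0.028 ] fwd 0.0371 lat 0.0361
humpLo [0.5889 0.1703 0.035 ] fwd 0.0336 lat -0.0462
humpRo [0.658 0.108 0.035] fwd 0.0337 lat 0.0468
```

Run:
```python
from h import *
c=cam('top'); k=8
a=cv2.resize(c['color'][145:215,245:325],None,fx=k,fy=k,interpolation=cv2.INTER_CUBIC);cv2.imwrite('pics/t10z.png',a)
s=cam('side'); a=cv2.resize(s['color'][215:330,230:320],None,fx=6,fy=6,interpolation=cv2.INTER_CUBIC);cv2.imwrite('pics/s10z.png',a)
for p in ([0.62126,0.20229,.8405],[.6222,.2051,.8571]):
    T=stand_pts(p); w=T((0,-.045,.167)); print(w,proj(c,w),proj(s,w), 'knob top zoom',(proj(c,w)[0]-[245,145])*k+k/2,'side',(proj(s,w)[0]-[230,215])*6+3)
```

```text
[0.65478395 0.17227093 0.167     ] [[273.29238893 174.17679337]] [[271.81312719 225.16288365]] knob top zoom [230.33911146 237.41434694] side [253.87876314  63.97730188]
[0.65621763 0.17564154 0.167     ] [[271.47152066 173.3826067 ]] [[270.80329652 226.11327214]] knob top zoom [215.77216527 231.0608536 ] side [247.81977912  69.67963282]
```

View pics/t10z.png

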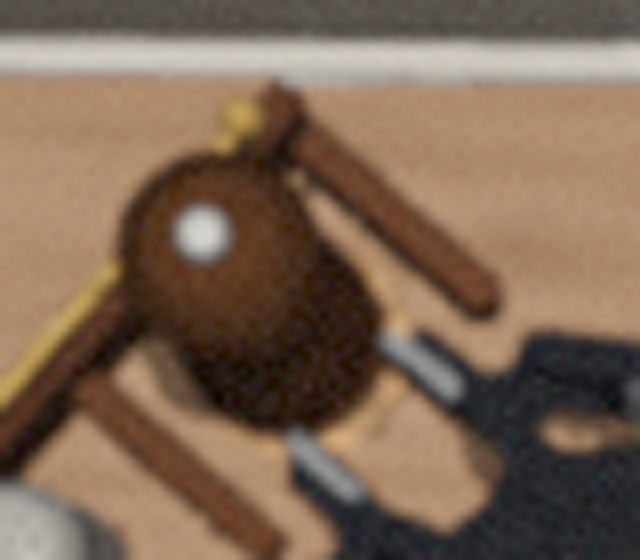

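View pics/s10z.png

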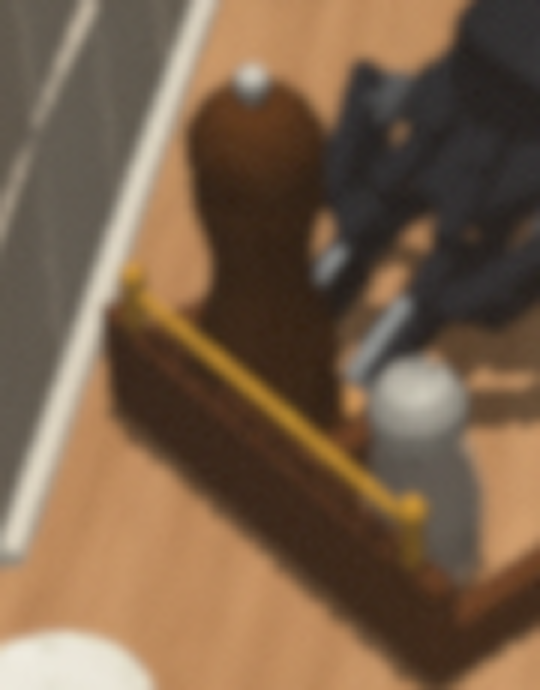

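Emit:
{"name": "move_arm", "arguments": {
  "rows": "0 0.32 -0.385 0 0 0 0.35;0 0.64 -0.77 0 0 0 0.35;0 0.64 -0.77 0 0 0 0.35;0 0.64 -0.77 0 0 0 0.35;0 0 0 0 0 0 0.05;0 0 0 0 0 0 0.05;0 0 0 0 0 0 0.05"
}}

```text
time_s: 13.9
eef_pos: [0.5771, 0.0889, 0.0611]
eef_rot: [-0.395, 0.846, -0.324, 0.151]
wrist_force: [0.0, 1.1, 0.4]
opening: 0.05
```

```bash
python3 look.py 11
python3 - <<'E'
import cv2
w=cv2.imread('pics/w11.png'); cv2.imwrite('pics/w11z.png',cv2.resize(w[120:360,190:450],None,fx=2.5,fy=2.5,interpolation=cv2.INTER_CUBIC))
E
```

```text
t 13.9 q [-0.376  0.524  2.019  1.377  0.821 -0.766] p [0.5771 0.0889 0.0611] F [0.  1.1 0.4] op 0.05
x az -41.96 x el 0.01 z [ 0.512  0.57  -0.643] lean 50.01 z az 48.0
```

View pics/w11z.png

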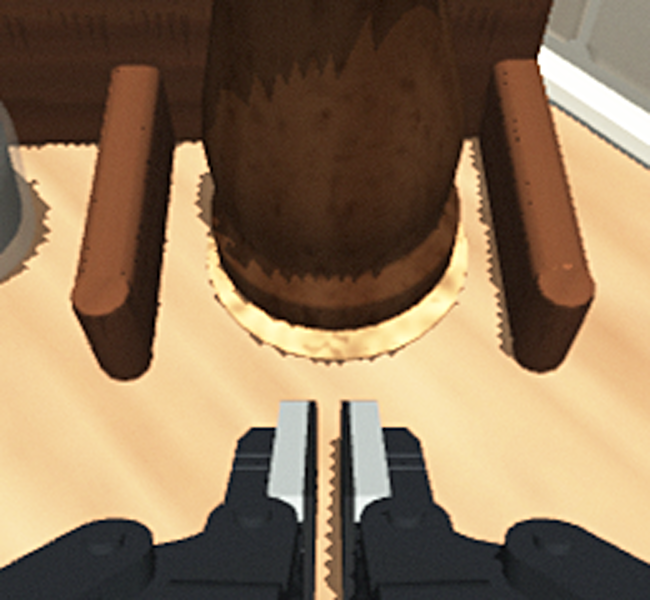

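View pics/t11z.png

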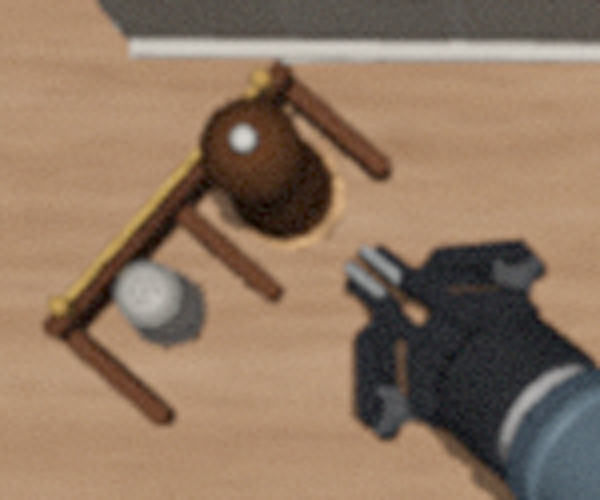

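```bash
cat > ov.py <<'E'
from h import *
from scipy.optimize import least_squares
import sys
c=cam('wrist'); z=4; x0,y0,x1,y1=250,150,400,290
o,Rm=st(); d=np.array([Rm[0,2],Rm[1,2]]); d/=np.linalg.norm(d); xa=Rm[:2,0]
L,Rr,B=[float(a) for a in sys.argv[1:4]]  # cork left,right,bottom px
bb=lambda P:np.r_[P.min(0),P.max(0)]
def r(p): b=bb(cyl(c,p[0],p[1],.031,.001)[1]); return [b[0]-L,b[2]-Rr,b[3]-B]
s=least_squares(r,[.655,.172]); print('cork',s.x,s.fun)
im=cv2.resize(c['color'],None,fx=z,fy=z,interpolation=cv2.INTER_CUBIC)
def pl(P,col): cv2.polylines(im,[np.round(P*z+z/2).astype(int).reshape(-1,1,2)],True,col,1)
pl(cyl(c,*s.x,.031,.001)[1],(0,0,255))
back=float(sys.argv[4])/1000
m=s.x-back*d
for h,col in ((.0,(255,0,0)),(.005,(0,255,0)),(.012,(255,255,0))): pl(cyl(c,*m,.029,h)[1],col)
cv2.imwrite('pics/ov%s.png'%sys.argv[5],im[y0*z:y1*z,x0*z:x1*z])
E
python3 ov.py 272.6 376.6 263.8 0 1; python3 ov.py 272.6 376.6 263.8 5 2; python3 -c "
import cv2,numpy as np
cv2.imwrite('pics/ov12.png',cv2.resize(np.hstack([cv2.imread('pics/ov%d.png'%i)[100:,40:560][:, :] for i in (1,2)]),None,fx=.76,fy=.76))"
```

```text
t 14.05 q [-0.375  0.524  2.019  1.377  0.821 -0.766] p [0.5771 0.0892 0.061 ] F [ 0.3  0.9 -0. ] op 0.054
x az -41.93 x el 0.01 z [ 0.512  0.57  -0.643] lean 50.01 z az 48.1
cork [0.65381045 0.17122706] [-0.00842668  0.00847116 -0.00153047]
t 14.1 q [-0.375  0.524  2.019  1.377  0.821 -0.766] p [0.577  0.0893 0.061 ] F [ 0.7 -0.7 -0. ] op 0.055
x az -41.92 x el 0.01 z [ 0.512  0.57  -0.643] lean 50.0 z az 48.1
cork [0.65375179 0.17127428] [-0.01800539  0.01809966 -0.00327042]
```

View pics/ov12.png

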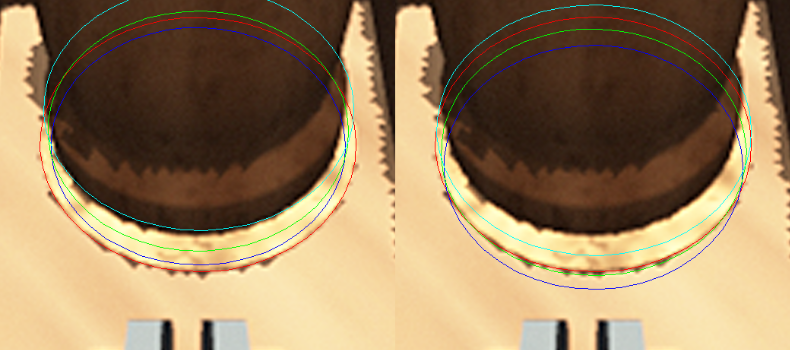

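Emit:
{"name": "move_arm", "arguments": {
  "rows": "0 -0.32 0.385 0 0 0 0.05;0 -0.32 0.385 0 0 0 0.05;0 -0.32 0.385 0 0 0 0.05;0 -0.32 0.385 0 0 0 0.05;0 -0.32 0.385 0 0 0 0.05;0 -0.064 0.077 0 0 0 0.05;0 0 0 0 0 0 0.05"
}}

```text
time_s: 14.8
eef_pos: [0.5944, 0.1087, 0.0608]
eef_rot: [-0.395, 0.846, -0.324, 0.151]
wrist_force: [-0.2, -0.2, 0.4]
opening: 0.049
```

```bash
python3 look.py 12
python3 - <<'E'
import cv2
w=cv2.imread('pics/w12.png'); cv2.imwrite('pics/w12z.png',cv2.resize(w[160:380,190:450],None,fx=2.5,fy=2.5,interpolation=cv2.INTER_CUBIC))
E
```

```text
t 14.8 q [-0.321  0.544  1.981  1.399  0.794 -0.733] p [0.5944 0.1087 0.0608] F [-0.2 -0.2  0.4] op 0.049
x az -41.92 x el 0.01 z [ 0.512  0.57  -0.643] lean 50.0 z az 48.1
```

View pics/w12z.png

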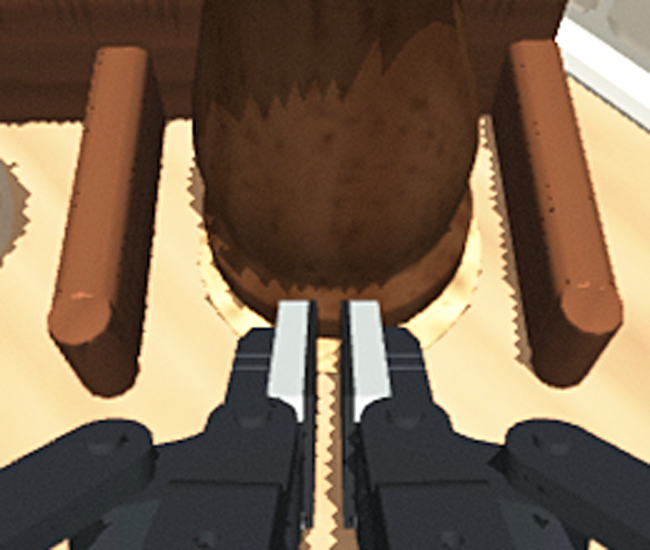

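Emit:
{"name": "move_arm", "arguments": {
  "rows": "0 -0.46 -0.385 0 0 0 0.05;0 -0.064 0.077 0 0 0 0.05;0 -0.064 0.077 0 0 0 0.05;0 -0.064 0.077 0 0 0 0.05;0 0 0 0 0 0 0.05"
}}

```text
time_s: 15.4
eef_pos: [0.5965, 0.1105, 0.0669]
eef_rot: [-0.395, 0.846, -0.324, 0.151]
wrist_force: [-0.8, -1.3, 2.4]
opening: 0.052
```

Emit:
{"name": "move_arm", "arguments": {
  "rows": "0 -0.064 0.077 0 0 0 0.05;0 -0.064 0.077 0 0 0 0.05"
}}

```text
time_s: 15.6
eef_pos: [0.5972, 0.1112, 0.0667]
eef_rot: [-0.394, 0.846, -0.325, 0.151]
wrist_force: [-18.8, -18.1, 16.1]
opening: 0.049
```

```bash
python3 look.py 13
python3 - <<'E'
import cv2
w=cv2.imread('pics/w13.png'); cv2.imwrite('pics/w13z.png',cv2.resize(w[160:380,190:450],None,fx=2.5,fy=2.5,interpolation=cv2.INTER_CUBIC))
E
```

```text
t 15.6 q [-0.313  0.532  1.978  1.389  0.79  -0.71 ] p [0.5972 0.1112 0.0667] F [-18.8 -18.1  16.1] op 0.049
x az -42.0 x el 0.01 z [ 0.512  0.569 -0.644] lean 49.93 z az 48.0
```

View pics/w13z.png

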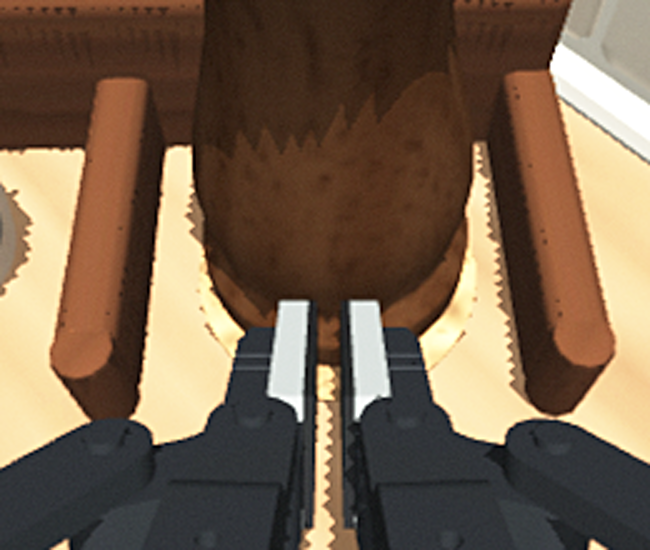

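View pics/t13z.png

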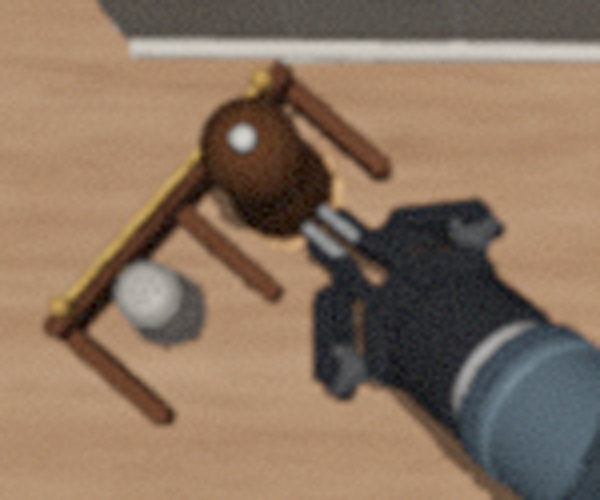

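Emit:
{"name": "move_arm", "arguments": {
  "rows": "0 0.064 -0.077 0 0 0 0.05;0 0.064 -0.077 0 0 0 0.05;0 0.32 -0.385 0 0 0 0.05;0 0.64 -0.77 0 0 0 0.05;0 1.28 -1.53 0 0 0 0.05;0 1.28 -1.53 0 0 0 0.05;0 1.28 -1.53 0 0 0 0.05;0 0 0 0 0 0 0.05"
}}

```text
time_s: 16.5
eef_pos: [0.5451, 0.0536, 0.0666]
eef_rot: [-0.394, 0.846, -0.326, 0.151]
wrist_force: [1.0, 0.1, -0.3]
opening: 0.05
```

```bash
python3 look.py 14
python3 - <<'E'
from h import *
c=cam('side'); cv2.imwrite('pics/s14z.png',cv2.resize(c['color'][150:390,200:440],None,fx=2.5,fy=2.5,interpolation=cv2.INTER_CUBIC))
E
```

```text
t 16.5 q [-0.483  0.478  2.085  1.317  0.873 -0.806] p [0.5451 0.0536 0.0666] F [ 1.   0.1 -0.3] op 0.05
x az -42.08 x el -0.07 z [ 0.512  0.569 -0.643] lean 49.96 z az 48.0
```

View pics/w14.png

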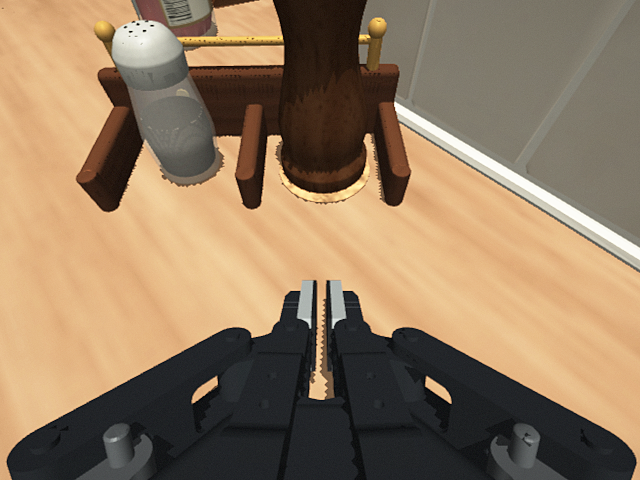

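View pics/s14z.png

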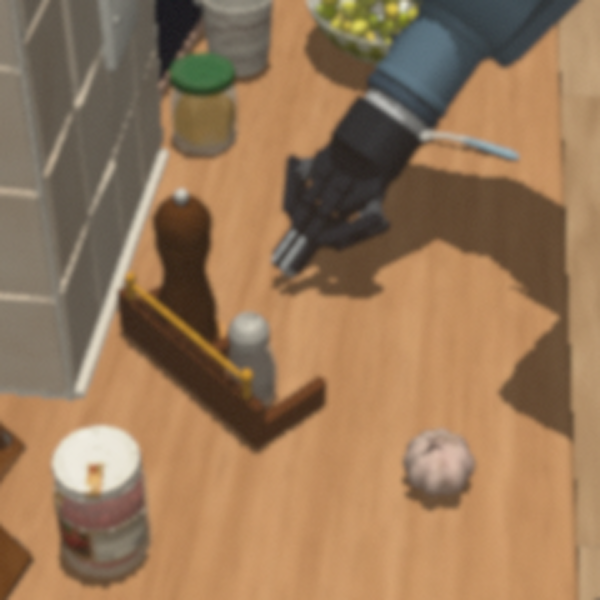

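View pics/t14z.png

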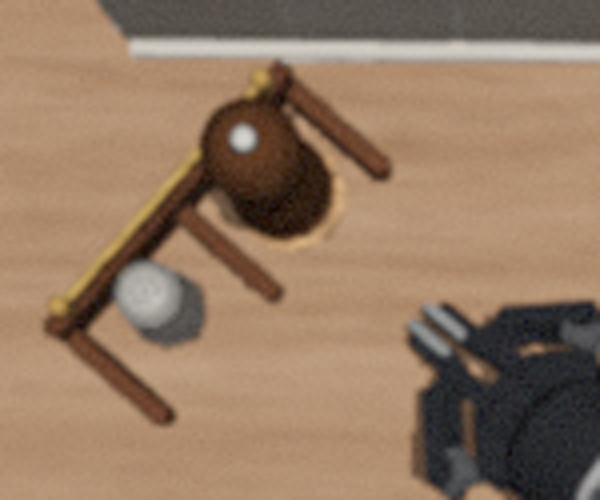

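```bash
python3 -c "
from h import *
st(); print(ctrl.hand_in())"
```

```text
t 16.65 q [-0.479  0.478  2.083  1.318  0.873 -0.805] p [0.5466 0.0548 0.0671] F [ 0.  -0.4 -0.1] op 0.049
x az -41.98 x el 0.0 z [ 0.513  0.57  -0.643] lean 50.02 z az 48.0
the job is handed in; nothing more can be done
None
```

I pushed the mill upright into the empty right bay of the stand, low on its body with the tool leaned 50°. I did not lift it or grip it. It now stands on the cork pad against the back board, and I handed the job in at 16.7 s.

**Final checks:**
- **Position:** The last pictures show the mill upright and centred between the rails, with a narrow rim of cork showing behind its foot. The top camera's knob position agreed with the home position to within a few millimetres.
- **Against the board:** A second push with the fingers almost shut met firm resistance (about 26 N along the push) and did not move the mill.
- **Surroundings:** The salt shaker, garlic, jam jar and honey jar look unmoved in the last side view, and the visible part of the spoon does too. I did not re-check the mug specifically. The gripper had backed away and touched nothing.

**Doubts:**
- **Force peak:** On the first contact at the end of the bay the wrist force rose to about 78 N, under the 120 N limit. I suspected the finger joints had touched the rail ends. The top view showed them roughly 15 to 20 mm clear, so I put it down to the mill meeting the board.
- **Cork measurement:** A first reading of the cork rim suggested the mill was about 5 mm short of home. That reading depends on what height the foot's edge is seen at. The overlay, the knob position and the second push all indicated it was home.

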